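# Park the vial tray in the free corner of the bench guide

## Task

Push the grey vial tray back along the bench until its long side is flush against the long rail of the aluminium guide, then push it along that rail, square and fully home, into the free corner (the one with the dark pad, without the jar). Only push it with the fingers: do not lift it, keep the vials standing in it, and leave everything else on the bench where it is.

Things in the scene. Friction and masses are not known exactly. Their poses are not given: they have to be found in the camera images.
- tray: loose grey plastic vial tray, an open box 70 mm (its x) by 102 mm (its y), 35 mm tall, walls 4 mm, split into 2 x 3 cells; three vials stand in it; about 0.16 kg without them, it slides on the bench under a push of about 1 to 3 N. Origin under its centre, on the bench. It starts in front of (on the robot's side of) the guide's middle, with its long side turned up to 0.3 rad from the long rail; its x axis points roughly towards the long rail
- guide: fixed aluminium U-shaped guide on the bench, rails 22 mm high and 12 mm thick, open towards the robot. Origin on the bench at the middle of the inner face of the long back rail; x points into that rail (away from the robot), y along it, z up. The inner face of the long rail is the plane x = 0; the inner faces of the two end rails are at y = +230 and -230 mm and they reach to x = -110 mm
- pad: thin dark rubber pad (68 by 100 mm, under 1 mm, flush with the bench) that lies in the free corner of the guide, at guide x = -35 mm and y = +179 or -179 mm. Origin at its centre on the bench, axes as the guide's; the tray parked fully home in that corner has its centre over this origin
- vial_a: capped glass vial, 24 mm across, 61 mm tall, standing loosely in a cell of the tray (its foot 4 mm above the bench, its cap 30 mm above the tray's rim); origin under its centre
- vial_b: capped glass vial, 24 mm across, 61 mm tall, standing loosely in a cell of the tray (its foot 4 mm above the bench, its cap 30 mm above the tray's rim); origin under its centre
- vial_c: capped glass vial, 24 mm across, 61 mm tall, standing loosely in a cell of the tray (its foot 4 mm above the bench, its cap 30 mm above the tray's rim); origin under its centre
- squat_jar: bystander: squat lidded glass jar, 60 mm across, 62 mm tall, standing inside the guide in the corner that is taken; origin under its centre
- beaker: bystander: open glass beaker, 60 mm across, 75 mm tall, standing in front of one end of the guide; origin under its centre
- scoop: bystander: flat steel scoop, 150 mm long, lying in front of the other end of the guide, roughly along the guide's x; origin under its middle
- sample_jar_a: bystander: tall lidded sample jar, 72 mm across, 135 mm tall, left of the guide; origin under its centre
- sample_jar_b: bystander: a second such jar, 72 mm across, 135 mm tall, also left of the guide; origin under its centre
- wash_bottle: bystander: plastic bottle, 68 mm across, 170 mm tall, right of the guide; origin under its centre
- bulb: bystander: rubber pipette bulb standing on end, 52 mm across, 75 mm tall, right of the guide; origin under its centre

How it is judged (in metres and radians):
On the way:
1. the tray's long side is flush against the long rail (within 5 mm, square within 0.06 rad) while it is still at least 30 mm short of the free corner (x of tray in the frame of guide above -0.04 m and angle between the x axis of tray and the x axis of guide, either way round below 0.06 rad and horizontal distance between tray and pad above 0.03 m), for 0.1 s.
At the end, for the whole second after the job is handed in: The tray stands flat and still in the free corner, at most 5 mm from fully home against the long rail and against the end rail, square to the guide within 0.06 rad, all three vials upright in their cells (x of tray in the frame of pad between -0.005 and 0.005 m and y of tray in the frame of pad between -0.005 and 0.005 m and angle between the x axis of tray and the x axis of guide, either way round below 0.06 rad and height (world z) of tray below 0.004 m and angle between tray's own z axis and vertical below 0.05 rad and linear speed of tray below 0.01 m/s and z of each of vial_a, vial_b, vial_c in the frame of tray below 0.012 m and angle between each of vial_a, vial_b, vial_c's own z axis and vertical below 0.35 rad); the robot touches nothing.
It fails at once if the tray is lifted (more than 8 mm) or tipped (more than 0.2 rad) (height (world z) of tray above 0.008 m or angle between tray's own z axis and vertical above 0.2 rad).
It fails at once if a vial is lifted out of its seat or tipped (z of any of vial_a, vial_b, vial_c in the frame of tray above 0.014 m or angle between any of vial_a, vial_b, vial_c's own z axis and vertical above 0.4 rad).
It fails at once if a bystander is moved by more than 10 mm (distance of any of squat_jar, beaker, scoop, sample_jar_a, sample_jar_b, wash_bottle, bulb from where it was at the start of the episode above 0.01 m).
It also fails if it takes over 51 s, if anything falls off the work surface, if the arm or the gripper's body presses on something with over 40 N, if the wrist force passes 120 N, or if a joint passes its speed limit or range.

## Robot

A 6-joint arm with a two-finger parallel gripper is mounted at the origin on the work surface. World frame = base frame: x ahead of the robot, y to its left, z up, the work surface at z = 0. Lengths are in m, angles in degrees, forces in N, time in s.
With the tool pointing down it reaches from about 0.375 to 0.975 m from the base axis. Payload 3.8 kg.
Tool frame: the origin (TCP) lies between the finger pads; the fingertips stand arm.nose_length ahead of it and the grasp point (between the pads) is the TCP (arm.nose_length is the distance from the TCP to the fingertips, in m); z points along the fingers, y is the line along which they close (so a half turn about z gives the same grasp; the last joint's range is limited). The gripper opens to 85 mm and grips with 20 to 120 N. Pads are 22 mm wide; open, the fingers measure 114 mm over their backs; the gripper's body (76 mm by 85 mm) begins 54 mm behind the grasp point. The pads swing forward as they close: fully open they stand 13 mm farther back than shut.
Start: joints at [62.573, 15.12, 91.902, -0, 72.978, -2.114], TCP at [0.289, 0.61, 0.212] pointing down, gripper open.
Joint ranges: [-150.88, 150.88], [-54.13, 125.18], [17.81, 147.31], [-75.09, 255.09], [0, 152.58], [-146.25, 146.25]. Speed limits (degrees/s): [147.25, 147.25, 180, 180, 180, 180].

## Interface

Orientations are given as a 3x3 rotation matrix whose columns are the frame's x, y, z axes.
In Python, from workcell import observe, imaging, job, arm gives the robot as it stands.
- The arm moves only by the tool move_arm, never from a script. Its argument "increments" is a list of rows, each a list of 5 numbers: the opening in per cent of the stroke, from 0 (shut) to 100 (fully open), then the shift along the world's x, y, z in m, then the turn about the world's z in rad. A call has 1 to 20 rows; each row shifts and turns the commanded pose from where the row before left it; what a row does not reach is not made up. A row lasts 1/10 s, in which the tool goes at most 50 mm and 8.59 degrees, less where a joint would pass 70% of its speed; a pose out of reach is approached as far as the arm can. A call with a gripper value outside its range is refused whole. The fingers move at their own pace and stop on an object; "grip_force" is the grip in N (left out, the last holds). Time passes only in rows, so rows that do not move let the fingers close. It gives the time, the measured TCP pose, the force, the opening and the grip force at its end, in the units of the state.
- observe(): the state, without advancing time (a new reading comes with each control period).
- imaging.snapshot(name): name is "scene" or "side" or "wrist"; returns the picture (480x640x3 uint8, red, green, blue); there is no depth.
- imaging.get_calibration(name): a dict with "camera_matrix" (3x3 intrinsics, pixels), "dist" ([k1, k2, p1, p2, k3] as OpenCV has them; the pictures are not rectified), "R" (3x3) and "t" (3): a world point X has camera coordinates R X + t; the wrist camera has in their place "T_tool_cam" (4x4, takes a point from camera to tool coordinates, whose origin is the TCP and whose axes are the flange's). Camera axes: x right, y down, z forward; pixel columns grow to the right and rows downward; lengths in m; the calibration is good to about 2 mm. A picture is of the moment at which its call begins: read the wrist's pose just before it. get_calibration takes no time and is no camera call.
- job.job_done(): hands the job in; it is judged then, once.
The state is a dict: "t": time; "q": joint angles; "qvel": joint speeds; "joint_efforts": joint torques, N m; "tool_pos": TCP position; "tcp_rot": TCP orientation; "wrist_force": force on the tool from outside, world axes, zero at the start; "torque": the same for the moment, N m; "width": finger opening in m; "gripper_force": force on a finger pad.
Only numpy, scipy, OpenCV 4.12 (cv2) and the standard library are available. Lean on these libraries where they do the work, as an engineer would, in place of code of your own. Each camera call takes 0.05 s, during which the arm holds its last target. There are 200 camera calls.

## Working session

There is one attempt and no reset: what is moved stays moved. The work goes in short steps, Python scripts to look and compute and a tool call to move; the robot and the scene stay as the last step left them, time stands still between calls to the robot, and variables do not carry over. Pictures are saved under pics/ and viewed, at most 10 in all, crops included, and the job is handed in when it is done.

Besides the shell and the picture viewer there is one more tool, called after "Emit:" by a JSON object that holds its "op" and its "data", one argument or row to a line. move_arm: Moves the arm, as the interface text tells. Its arguments: {"type":"object","properties":{"increments":{"type":"array"},"grip_force":{"type":"number"}},"required":["increments"]}

```bash
mkdir -p pics
cat > h.py <<'E'
from workcell import observe, imaging, job, arm
import numpy as np, cv2
def snap(n,f):
    im=imaging.snapshot(n); cv2.imwrite('pics/'+f,im[:,:,::-1]); return im
def ray(n,px,z,s=None):
    c=imaging.get_calibration(n); px=np.array(px,float).reshape(-1,1,2)
    u=cv2.undistortPoints(px,np.array(c['camera_matrix']),np.array(c['dist'])).reshape(-1,2)
    d=np.c_[u,np.ones(len(u))]
    if 'R' in c:
        R=np.array(c['R']);t=np.array(c['t']); o=-R.T@t; D=d@R
    else:
        s=s or observe(); T=np.array(c['T_tool_cam']);Rt=np.array(s['tcp_rot']);p=np.array(s['tool_pos'])
        o=Rt@T[:3,3]+p; D=d@(Rt@T[:3,:3]).T
    return o+D*((z-o[2])/D[:,2])[:,None]
E
python3 - <<'E'
from h import *
snap('scene','s0.png');snap('side','d0.png')
s=observe();print(s['t'],s['tool_pos'],s['tcp_rot'],arm.nose_length,s['wrist_force'],s['width'])
E
```

```text
0.1 [0.28828659 0.60956194 0.21097347] [[-9.03988056e-01  4.27556680e-01 -9.38064973e-04]
 [ 4.27557704e-01  9.03986213e-01 -1.82661296e-03]
 [ 6.70172279e-05 -2.05231321e-03 -9.99997892e-01]] 0.019 [-0.03381167  0.57895421  0.379688  ] 0.08522152089434527
```

View pics/s0.png

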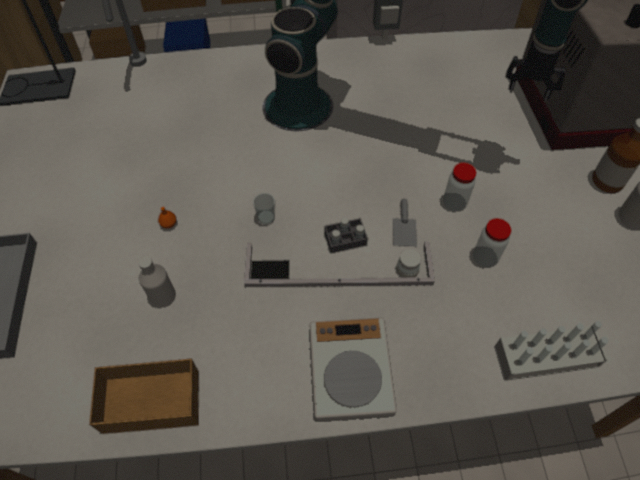

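View pics/d0.png

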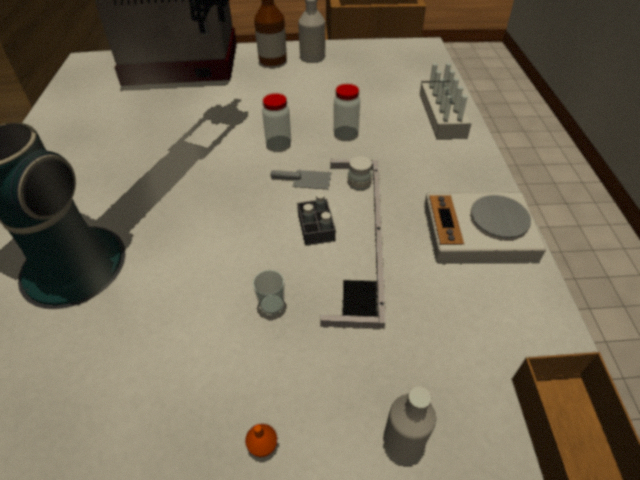

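The scene camera faces the robot. It shows the tray at about (346,236), the pad at about (270,270) (the -y end of the guide), the jar at (410,263), the beaker at (264,210) and the scoop at (404,225). The side view agrees: pad at (361,298), tray at (317,222).

Run:
```python
from h import *
def blob(f,roi,thr,col=None):
    im=cv2.imread('pics/'+f); x0,y0,x1,y1=roi; g=im[y0:y1,x0:x1].max(2)
    m=(g<thr).astype(np.uint8); cs=cv2.findContours(m,0,2)[0]; c=max(cs,key=cv2.contourArea)
    b=cv2.boxPoints(cv2.minAreaRect(c))+[x0,y0]; return b,cv2.contourArea(c)
p=lambda *a:print(*[np.round(x,4).tolist() if hasattr(x,'tolist') else x for x in a])
for n,f,r in [('scene','s0.png',(244,255,300,283)),('side','d0.png',(335,275,384,318))]:
    b,a=blob(f,r,50); P=ray(n,b,0); p(n,'pad',a,b,P[:,:2],P.mean(0))
for n,px in [('scene',[(248,281),(432,281)]),('side',[(376,318),(375,166)])]: p('railtop inner',ray(n,px,.022)[:,:2])
p('beaker',ray('scene',[(264,222)],0)[:,:2],ray('side',[(270,308)],0)[:,:2])
p('scoop',ray('scene',[(404,200),(404,245)],0)[:,:2],'jar',ray('scene',[(408,272)],0)[:,:2])
p('tray rim scene',ray('scene',[(324,230),(359,221),(367,238),(332,248)],.035)[:,:2])
p('tray rim side',ray('side',[(298,205),(329,200),(335,235),(305,240)],.035)[:,:2])
for n,f,r in [('s','s0.png',(230,180,450,300)),('d','d0.png',(250,140,400,335))]:
    im=cv2.imread('pics/'+f)[r[1]:r[3],r[0]:r[2]]; cv2.imwrite(f'pics/c{n}.png',cv2.resize(im,None,fx=3,fy=3,interpolation=2))
```

```text
scene pad 614.0 [[251.0, 261.0], [288.0, 261.0], [288.0, 278.0], [251.0, 278.0]] [[0.5795, -0.1732], [0.5906, -0.0761], [0.6418, -0.0802], [0.631, -0.1753]] [0.6107, -0.1262, 0.0]
side pad 1067.0 [[343.0, 281.0], [377.0, 281.0], [377.0, 315.0], [343.0, 315.0]] [[0.5869, -0.0755], [0.6567, -0.0796], [0.6459, -0.1618], [0.5801, -0.1579]] [0.6174, -0.1187, 0.0]
railtop inner [[0.6516, -0.1813], [0.7055, 0.2812]]
railtop inner [[0.6395, -0.1824], [0.6957, 0.2654]]
beaker [[0.4573, -0.1322]] [[0.4381, -0.1337]]
scoop [[0.4262, 0.2678], [0.5765, 0.2373]] jar [[0.6601, 0.2312]]
tray rim scene [[0.5271, 0.0266], [0.5088, 0.1234], [0.5655, 0.1359], [0.5859, 0.0407]]
tray rim side [[0.4994, 0.1199], [0.5709, 0.1323], [0.5768, 0.0219], [0.5123, 0.0112]]
```

View pics/cs.png

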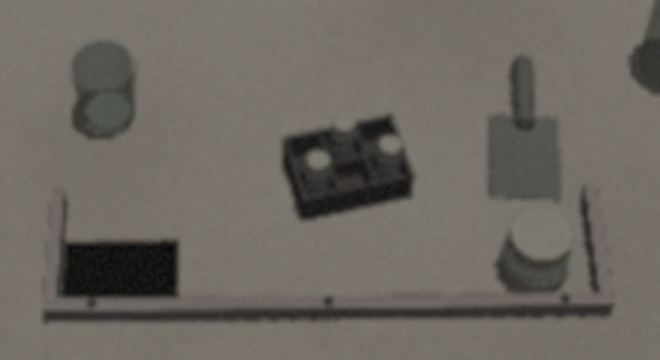

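The crop shows the tray turned away from the rail and its cells with two or three vials. The pad is flush in the corner at (65–178, 240–296). I'll go above the area for a close wrist view.

Emit:
{"op": "move_arm", "data": {
  "increments": [
    [60,0.011,-0.036,0.004,0.042],
    [60,0.011,-0.036,0.004,0.042],
    [60,0.011,-0.036,0.004,0.042],
    [60,0.011,-0.036,0.004,0.042],
    [60,0.011,-0.036,0.004,0.042],
    [60,0.011,-0.036,0.004,0.042],
    [60,0.011,-0.036,0.004,0.042],
    [60,0.011,-0.036,0.004,0.042],
    [60,0.011,-0.036,0.004,0.042],
    [60,0.011,-0.036,0.004,0.042],
    [60,0.011,-0.036,0.004,0.042],
    [60,0.011,-0.036,0.004,0.042],
    [60,0.011,-0.036,0.004,0.042],
    [60,0.011,-0.036,0.004,0.042],
    [60,0.011,-0.036,0.004,0.042],
    [60,0,0,0,0],
    [60,0,0,0,0]
  ]
}}

```text
t: 1.8
tool_pos: [0.4534, 0.0696, 0.2718]
tcp_rot: [[-0.983, -0.184, -0.001], [-0.184, 0.983, 0.0], [0.001, 0.001, -1.0]]
wrist_force: [-0.9, -0.0, 0.1]
width: 0.0512
gripper_force: 0.0
```

Run:
```python
from h import *
s=observe();snap('wrist','w1.png');print(s['t'],s['tool_pos'],np.round(s['tcp_rot'],3),s['width'],s['q'])
import json;json.dump({'tool_pos':list(s['tool_pos']),'tcp_rot':np.array(s['tcp_rot']).tolist()},open('w1.json','w'))
```

```text
1.8 [0.45343906 0.0695833  0.27182634] [[-0.983 -0.184 -0.001]
 [-0.184  0.983  0.   ]
 [ 0.001  0.001 -1.   ]] 0.051164631993201114 [ 5.58747880e+00 -1.07883083e+01  1.12481627e+02  3.24428071e-02
  7.83487576e+01 -9.50341394e+01]
```

View pics/w1.png

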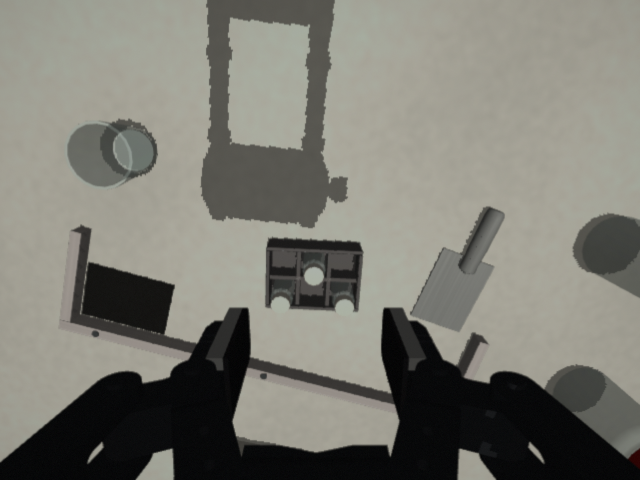

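The wrist view shows the tray's rim corners at about (267,240), (363,241), (361,310), (266,307), with caps at (314,275), (280,305) and (344,305). The pad's corners are (88,263), (174,285), (165,334), (82,313). The rail's inner top edge runs from about (80,319) to (200,350).

Run:
```python
from h import *
s=__import__('json').load(open('w1.json'))
p=lambda n,px,z:print(n,np.round(ray('wrist',px,z,s)[:,:2],4).tolist())
p('tray',[(267,240),(363,241),(361,310),(266,307)],.035)
p('pad',[(88,263),(174,285),(165,334),(82,313)],0)
p('caps',[(314,275),(280,305),(344,305)],.065)
p('rail',[(80,319),(200,350),(250,363),(390,397)],.022)
p('endrail inner',[(90,231),(80,319)],.022)
p('scoop',[(445,249),(494,265),(460,330),(411,315),(490,208)],.003)
p('beakerfoot',[(129,150)],.0)
```

```text
tray [[0.5016, 0.0278], [0.4844, 0.1259], [0.5617, 0.1409], [0.5773, 0.0381]]
pad [[0.5774, -0.1728], [0.5865, -0.0734], [0.653, -0.079], [0.643, -0.1788]]
caps [[0.5194, 0.0808], [0.5575, 0.0529], [0.5457, 0.1165]]
rail [[0.6377, -0.1691], [0.6527, -0.0303], [0.6593, 0.0296], [0.6753, 0.2039]]
endrail inner [[0.5303, -0.1597], [0.6377, -0.1691]]
scoop [[0.4851, 0.2245], [0.4933, 0.2849], [0.5805, 0.2708], [0.5719, 0.2077], [0.4307, 0.2599]]
beakerfoot [[0.4413, -0.1324]]
```

Emit:
{"op": "move_arm", "data": {
  "increments": [
    [60,0,0,-0.04,0],
    [60,0,0,-0.04,0],
    [60,0,0,-0.04,0],
    [60,0,0,-0.04,0],
    [60,0,0,-0.04,0],
    [60,0,0,-0.04,0],
    [60,0,0,0,0],
    [60,0.008,0.001,0,0],
    [60,0.008,0.001,0,0],
    [60,0.006,0.001,0,-0.02]
  ]
}}

```text
t: 2.85
tool_pos: [0.4794, 0.0739, 0.0351]
tcp_rot: [[-0.986, -0.167, 0.006], [-0.167, 0.986, 0.001], [-0.006, -0.0, -1.0]]
wrist_force: [-0.2, -0.2, 0.9]
width: 0.0514
gripper_force: 0.0
```

Emit:
{"op": "move_arm", "data": {
  "increments": [
    [60,0.008,-0.0005,0,-0.026],
    [60,0.008,-0.0005,0,-0.026],
    [60,0.008,-0.0005,0,-0.026],
    [60,0.008,-0.0005,0,-0.026],
    [60,0.008,-0.0005,0,-0.026],
    [60,0.008,-0.0005,0,-0.026],
    [60,0.008,-0.0005,0,-0.026],
    [60,0.008,-0.0005,0,-0.026],
    [60,0.008,-0.0005,0,-0.026],
    [60,0.008,-0.0005,0,-0.026],
    [60,0,0,0,0]
  ]
}}

```text
t: 3.95
tool_pos: [0.5571, 0.0681, 0.0324]
tcp_rot: [[-0.996, 0.093, 0.001], [0.093, 0.996, 0.0], [-0.001, 0.0, -1.0]]
wrist_force: [0.1, -0.3, 1.0]
width: 0.0508
gripper_force: 0.0
```

Run:
```python
from h import *
s=observe();a=snap('wrist','w2.png');b=snap('side','d2.png')
c=cv2.resize(b[120:340,240:400],None,fx=2.18,fy=2.18)
o=np.hstack([cv2.resize(a,(450,338)),np.zeros((338,1,3),np.uint8)]); o=np.vstack([o,np.zeros((c.shape[0]-338,451,3),np.uint8)])
cv2.imwrite('pics/m2.png',np.hstack([o,c])[:,:,::-1]);print(s['t'],s['tool_pos'])
```

```text
3.95 [0.55708925 0.06814834 0.03243792]
```

View pics/m2.png

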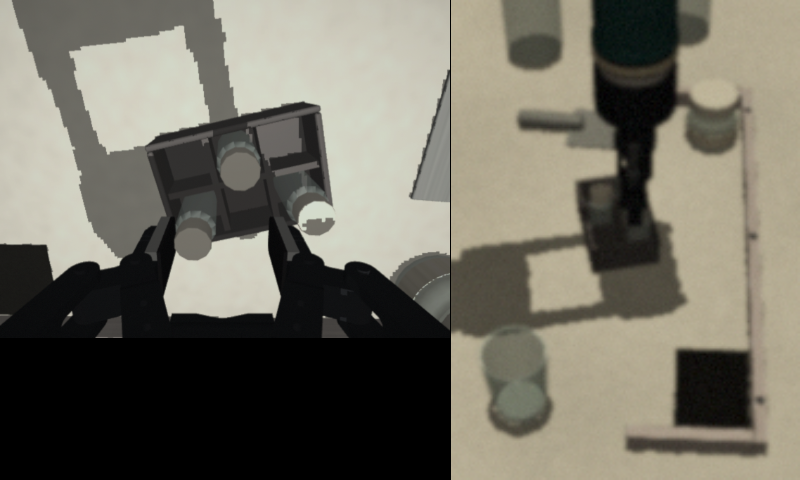

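Run:
```python
from h import *
s=observe();k=640/450
print(np.round(ray('wrist',[(148*k,147*k),(320*k,104*k),(334*k,222*k)],.035,s)[:,:2],4).tolist())
print(np.round(ray('wrist',[(240*k,178*k),(195*k,242*k),(317*k,218*k)],.065,s)[:,:2],4).tolist())
c=imaging.get_calibration('wrist');print(np.round(c['T_tool_cam'],3))
k=2.18
f=lambda x,y:(240+(x-451)/k,120+y/k)
print(np.round(ray('side',[f(577,182),f(592,258),f(657,250)],.035,s)[:,:2],4).tolist())
a=cv2.imread('pics/w2.png');cv2.imwrite('pics/w2s.png',cv2.convertScaleAbs(a,alpha=1.6,beta=20))
```

```text
[[0.5087, 0.0301], [0.4936, 0.1283], [0.5666, 0.1379]]
[[0.5223, 0.0803], [0.5551, 0.0544], [0.5471, 0.1175]]
[[-0.001 -0.954 -0.299  0.077]
 [ 1.    -0.    -0.001  0.   ]
 [ 0.001 -0.299  0.954 -0.162]
 [ 0.     0.     0.     1.   ]]
[[0.499, 0.125], [0.5118, 0.016], [0.5758, 0.0229]]
```

View pics/w2s.png

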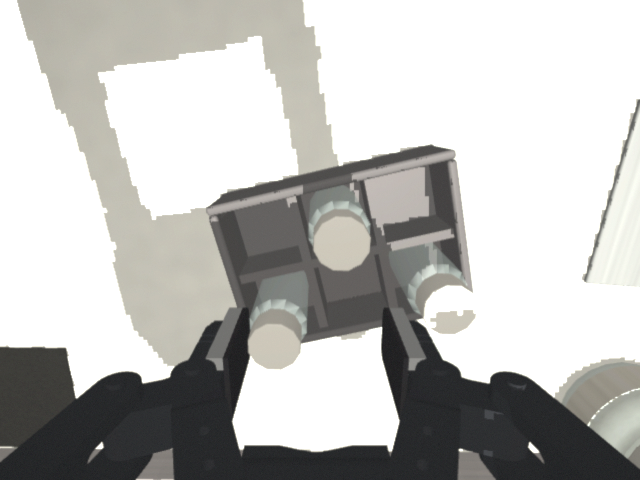

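Run:
```python
from h import *
c=imaging.get_calibration('wrist');K=np.array(c['camera_matrix']);T=np.array(c['T_tool_cam']);print(K)
# assume pad inner edges at y=+-.0255 tool: find x,z where rays reach |y|
for px in [(237,310),(248,312),(395,310),(383,312),(233,420),(400,418)]:
    u=cv2.undistortPoints(np.array([[px]],float),K,np.array(c['dist'])).ravel()
    d=T[:3,:3]@[u[0],u[1],1];o=T[:3,3]
    k=(np.sign(px[0]-316)*.0255-o[1])/d[1];print(px,np.round(o+k*d,3))
R=np.array(observe()['tcp_rot']);p=np.array(observe()['tool_pos'])
for q in [(.011,-.0255,.019),(.011,.0255,.019),(-.011,.0255,.019),(.011,.0255,0)]:
    X=np.linalg.inv(T)@np.r_[q,1];print(q,np.round(cv2.projectPoints(X[:3],np.zeros(3),np.zeros(3),K,np.array(c['dist']))[0].ravel()))
snap('scene','s2.png');a=cv2.imread('pics/s2.png')[170:300,230:450];b=cv2.imread('pics/s0.png')[170:300,230:450]
cv2.imwrite('pics/cmp.png',np.vstack([cv2.resize(x,None,fx=2.2,fy=2.2,interpolation=2) for x in (a,b)]))
```

```text
[[400.96046819   0.         315.39111985]
 [  0.         400.96046819 247.84928327]
 [  0.           0.           1.        ]]
(237, 310) [ 0.018 -0.025 -0.043]
(248, 312) [ 0.008 -0.026 -0.024]
(395, 310) [ 0.02   0.026 -0.047]
(383, 312) [ 0.009  0.026 -0.026]
(233, 420) [-0.012 -0.026 -0.059]
(400, 418) [-0.008  0.026 -0.063]
(0.011, -0.0255, 0.019) [262. 265.]
(0.011, 0.0255, 0.019) [368. 265.]
(-0.011, 0.0255, 0.019) [366. 307.]
(0.011, 0.0255, 0) [374. 280.]
```

View pics/cmp.png

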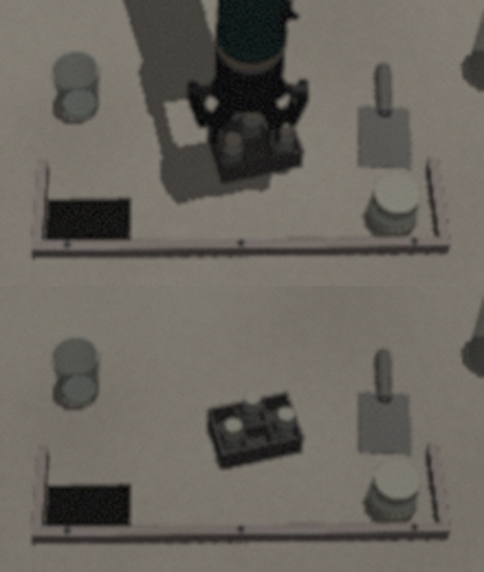

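Run:
```python
from h import *
s=observe();R=np.array(s['tcp_rot']);p=np.array(s['tool_pos']);print(p,s['width'],s['q'])
def pr(n,X):
    c=imaging.get_calibration(n);return np.round(cv2.projectPoints(np.array(X,float).reshape(-1,3),cv2.Rodrigues(np.array(c['R']))[0],np.array(c['t']),np.array(c['camera_matrix']),np.array(c['dist']))[0].reshape(-1,2),0).tolist()
pts=[p+R@np.array(q) for q in [(0,-.033,.019),(0,.033,.019),(0,0,-.054),(0,-.0425,-.054),(0,.0425,-.054),(0,0,-.16)]]
for n in('scene','side'):
    c=imaging.get_calibration(n);print(n,'cam',-np.array(c['R']).T@np.array(c['t']),pr(n,pts))
    print(' traycorner',pr(n,[(.508,.03,.035),(.494,.128,.035),(.565,.138,.035),(.577,.038,.035)]))
a=cv2.imread('pics/s2.png')[185:265,280:390];b=cv2.imread('pics/d2.png')[150:260,270:370]
a=cv2.resize(a,(420,305),interpolation=2);b=cv2.resize(b,(335,368),interpolation=2)
o=np.zeros((368,760,3),np.uint8);o[:305,:420]=a;o[:,424:759]=b
cv2.imwrite('pics/z.png',cv2.convertScaleAbs(o,alpha=1.8,beta=30))
```

```text
[0.55524235 0.0681805  0.03198098] 0.05142276909859396 [ 4.44861828e+00  1.30376092e+01  1.15236983e+02  1.52899956e-03
  5.17680719e+01 -8.02967457e+01]
scene cam [ 1.33143208 -0.06763188  1.20832729] [[328.0, 242.0], [353.0, 242.0], [341.0, 226.0], [325.0, 226.0], [358.0, 226.0], [343.0, 201.0]]
 traycorner [[324.0, 224.0], [360.0, 216.0], [368.0, 238.0], [331.0, 245.0]]
side cam [ 0.51894652 -0.65258848  0.76317668] [[323.0, 238.0], [324.0, 217.0], [324.0, 203.0], [323.0, 217.0], [324.0, 190.0], [323.0, 164.0]]
 traycorner [[303.0, 234.0], [296.0, 203.0], [326.0, 198.0], [335.0, 230.0]]
```

View pics/z.png

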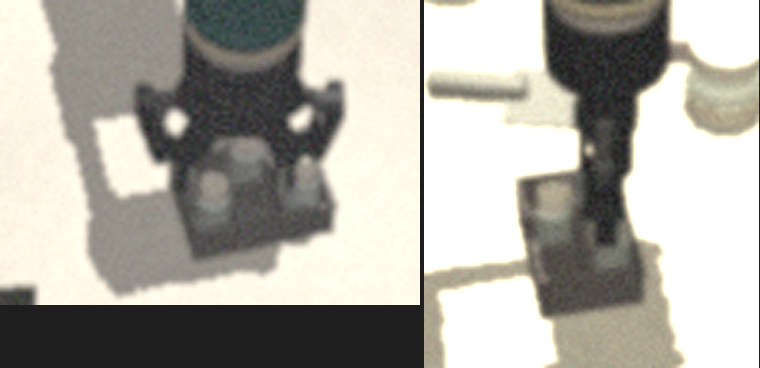

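The crops show the vials upright and the tray unmoved. The fingers are above the tray: the visible tips sit at about tool z = -0.025, so they are about 44 mm shorter than stated. I'll raise, go back and descend behind the tray, feeling for the bench.

Emit:
{"op": "move_arm", "data": {
  "increments": [
    [60,0,0,0.04,0],
    [60,0,0,0.04,0],
    [60,-0.014,0,0,0.033],
    [60,-0.014,0,0,0.033],
    [60,-0.014,0,0,0.033],
    [60,-0.014,0,0,0.033],
    [60,-0.014,0,0,0.033],
    [60,-0.014,0,0,0.033],
    [60,-0.014,0,0,0.033],
    [60,-0.014,0,0,0.033],
    [60,0,0,-0.02,0],
    [60,0,0,-0.02,0],
    [60,0,0,-0.02,0],
    [60,0,0,-0.02,0],
    [60,0,0,-0.01,0],
    [60,0,0,-0.01,0],
    [60,0,0,0,0],
    [60,0,0,0,0]
  ]
}}

```text
t: 5.9
tool_pos: [0.444, 0.0682, 0.0126]
tcp_rot: [[-0.985, -0.171, 0.0], [-0.171, 0.985, 0.0], [-0.0, -0.0, -1.0]]
wrist_force: [-0.7, 0.7, 0.4]
width: 0.0514
gripper_force: 0.0
```

Run:
```python
from h import *
s=observe();print(s['t'],s['tool_pos'],np.round(s['tcp_rot'],3).tolist(),s['wrist_force'])
a=snap('wrist','w3.png');b=snap('side','d3.png')
b=cv2.resize(b[140:260,240:360],(360,360),interpolation=2)
o=np.zeros((360,800,3),np.uint8);o[:330,:440]=cv2.resize(a,(440,330));o[:,440:]=b
cv2.imwrite('pics/m3.png',cv2.convertScaleAbs(o,alpha=1.5,beta=20)[:,:,::-1])
```

```text
5.9 [0.44395746 0.06824528 0.01255044] [[-0.985, -0.171, 0.0], [-0.171, 0.985, 0.0], [-0.0, -0.0, -1.0]] [-0.74208362  0.71007044  0.38378597]
```

View pics/m3.png

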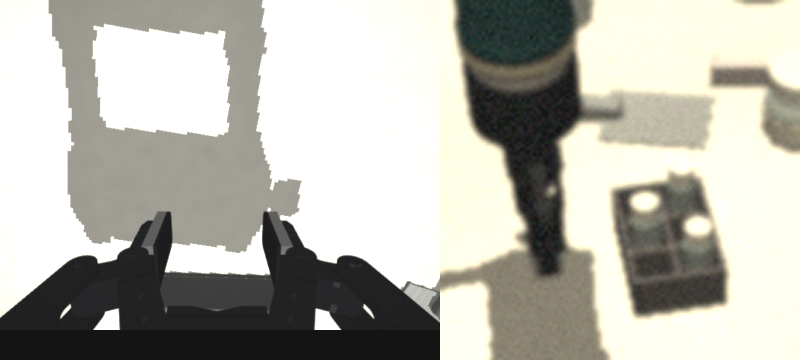

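The wrist and side views show the gripper now behind the tray, tip at about (275,232) in the side view. The tip is still above the bench, with no contact force at z = 0.0126.

Run:
```python
from h import *
s=observe()
for z in (.01,.02,.03,.04,.05):print(z,ray('side',[(275,232)],z).round(3).tolist())
```

```text
0.01 [[0.446, 0.062, 0.01]]
0.02 [[0.447, 0.053, 0.02]]
0.03 [[0.448, 0.043, 0.03]]
0.04 [[0.449, 0.034, 0.04]]
0.05 [[0.45, 0.024, 0.05]]
```

Emit:
{"op": "move_arm", "data": {
  "increments": [
    [60,0,0,-0.005,0],
    [60,0,0,-0.005,0],
    [60,0,0,0,0]
  ]
}}

```text
t: 6.3
tool_pos: [0.4429, 0.0681, 0.0015]
tcp_rot: [[-0.985, -0.171, -0.001], [-0.171, 0.985, -0.0], [0.001, 0.0, -1.0]]
wrist_force: [0.3, -0.2, 0.1]
width: 0.0514
gripper_force: 0.0
```

Emit:
{"op": "move_arm", "data": {
  "increments": [
    [60,0,0,-0.004,0],
    [60,0,0,-0.003,0],
    [60,0,0,0,0]
  ]
}}

```text
t: 6.6
tool_pos: [0.443, 0.0681, -0.0054]
tcp_rot: [[-0.985, -0.171, -0.001], [-0.171, 0.985, -0.0], [0.001, 0.0, -1.0]]
wrist_force: [-0.0, 0.6, -0.2]
width: 0.051
gripper_force: 0.0
```

Emit:
{"op": "move_arm", "data": {
  "increments": [
    [60,0,0,-0.004,0],
    [60,0,0,-0.004,0],
    [60,0.01,0.0017,0,0],
    [60,0.01,0.0017,0,0],
    [60,0.01,0.0017,0,0],
    [60,0.007,0.0012,0,0],
    [60,0.004,0.0007,0,0],
    [60,0.004,0.0007,0,0],
    [60,0.004,0.0007,0,0],
    [60,0.004,0.0007,0,0],
    [60,0,0,0,0]
  ]
}}

```text
t: 7.7
tool_pos: [0.497, 0.0773, -0.0128]
tcp_rot: [[-0.985, -0.171, 0.0], [-0.171, 0.985, 0.0], [-0.0, -0.0, -1.0]]
wrist_force: [0.4, 0.8, 0.7]
width: 0.0512
gripper_force: 0.0
```

```bash
cat > t.py <<'E'
from h import *
# tray estimate from the side camera: dark blob, rim box
s=observe();print(s['t'],np.round(s['tool_pos'],4))
E
python3 - <<'E'
from h import *
s=observe();a=snap('side','d4.png');b=cv2.imread('pics/d3.png')[:,:,::-1]
# shift of tray region by phase/template match against before
t=b[195:250,292:345];r=cv2.matchTemplate(a[180:270,280:380].copy(),t.copy(),5);_,v,_,l=cv2.minMaxLoc(r);print(v,np.array(l)+[280,180]-[292,195],s['wrist_force'])
E
```

```text
0.6342263221740723 [ 2 -1] [0.39686963 0.78501781 0.69574317]
```

Emit:
{"op": "move_arm", "data": {
  "increments": [
    [60,0.008,0,0,-0.026],
    [60,0.008,0,0,-0.026],
    [60,0.008,0,0,-0.026],
    [60,0.008,0,0,-0.026],
    [60,0.008,-0.0008,0,-0.026],
    [60,0.008,-0.0008,0,-0.026],
    [60,0.008,-0.0008,0,-0.026],
    [60,0.008,-0.0008,0,-0.026],
    [60,0.008,-0.0008,0,-0.026],
    [60,0.004,-0.0004,0,-0.03]
  ]
}}

```text
t: 8.75
tool_pos: [0.5738, 0.0728, -0.0127]
tcp_rot: [[-0.996, 0.094, 0.001], [0.094, 0.996, 0.0], [-0.001, 0.0, -1.0]]
wrist_force: [-0.6, 0.1, 0.8]
width: 0.0514
gripper_force: 0.6
```

Run:
```python
from h import *
a=snap('scene','s5.png')[190:300,230:450];b=snap('side','d5.png')[140:335,250:400]
o=np.zeros((468,800,3),np.uint8);o[:220,:440]=cv2.resize(a,(440,220),interpolation=2);o[:,440:]=cv2.resize(b,(360,468),interpolation=2)
cv2.imwrite('pics/m5.png',cv2.convertScaleAbs(o,alpha=1.5,beta=20)[:,:,::-1]);print(observe()['wrist_force'])
```

```text
[-1.19985228  0.31538523  0.20443558]
```

View pics/m5.png

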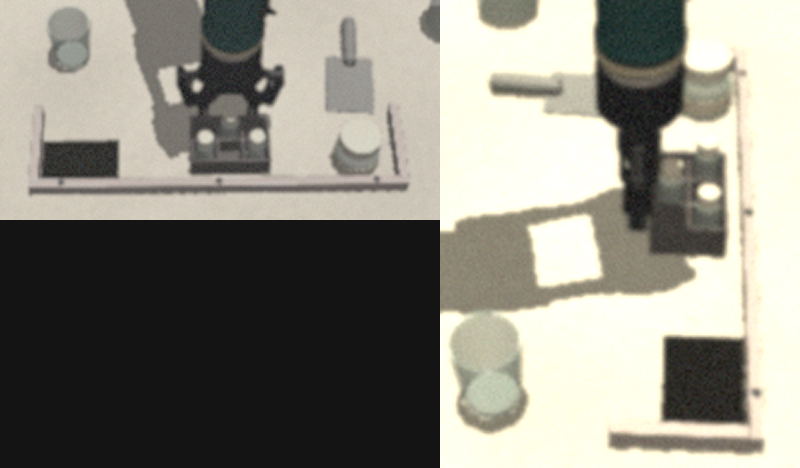

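The tray is square, with the vials upright and a small gap left to the long rail: the far side is at about x = 725 px, the rail at 740 px in the side crop. From here I'll go on by force and numbers.

Emit:
{"op": "move_arm", "data": {
  "increments": [
    [60,0.003,-0.0003,0,0],
    [60,0.003,-0.0003,0,0],
    [60,0.003,-0.0003,0,0],
    [60,0.002,-0.0002,0,0]
  ]
}}

```text
t: 9.25
tool_pos: [0.5837, 0.0718, -0.0129]
tcp_rot: [[-0.996, 0.092, 0.0], [0.092, 0.996, -0.0], [-0.0, -0.0, -1.0]]
wrist_force: [-1.5, 0.7, -0.4]
width: 0.0513
gripper_force: 0.4
```

Emit:
{"op": "move_arm", "data": {
  "increments": [
    [60,0.002,-0.0002,0,0],
    [60,0.002,-0.0002,0,0]
  ]
}}

```text
t: 9.45
tool_pos: [0.5877, 0.0714, -0.0129]
tcp_rot: [[-0.996, 0.092, -0.0], [0.092, 0.996, -0.0], [0.0, -0.0, -1.0]]
wrist_force: [-0.5, 0.2, -0.9]
width: 0.0512
gripper_force: 0.4
```

Emit:
{"op": "move_arm", "data": {
  "increments": [
    [60,0.002,-0.0002,0,0],
    [60,0.002,-0.0002,0,0]
  ]
}}

```text
t: 9.65
tool_pos: [0.5883, 0.0713, -0.0133]
tcp_rot: [[-0.996, 0.092, -0.007], [0.092, 0.996, 0.0], [0.007, -0.0, -1.0]]
wrist_force: [-12.2, 2.5, 7.8]
width: 0.0512
gripper_force: 6.3
```

Emit:
{"op": "move_arm", "data": {
  "increments": [
    [60,0.001,0,0,0],
    [60,0,0,0,0],
    [60,-0.01,0.001,0,0],
    [60,-0.01,0.001,0,0],
    [60,0,0,0.04,0],
    [60,0,0,0.04,0],
    [60,0,0,0.04,0],
    [25,0,0,0,0]
  ]
}}

```text
t: 10.45
tool_pos: [0.5782, 0.0735, 0.1147]
tcp_rot: [[-0.996, 0.091, 0.014], [0.091, 0.996, 0.001], [-0.014, 0.002, -1.0]]
wrist_force: [1.2, 0.3, 0.7]
width: 0.0382
gripper_force: 0.0
```

Emit:
{"op": "move_arm", "data": {
  "increments": [
    [25,0.006,0.006,0,-0.131],
    [25,0.006,0.006,0,-0.131],
    [25,0.006,0.006,0,-0.131],
    [25,0.006,0.006,0,-0.131],
    [25,0.006,0.006,0,-0.131],
    [25,0.006,0.006,0,-0.131],
    [25,0.006,0.006,0,-0.131],
    [25,0.006,0.006,0,-0.131],
    [25,0.006,0.006,0,-0.131],
    [25,0.006,0.006,0,-0.131],
    [25,0.006,0.006,0,-0.131],
    [25,0.006,0.006,0,-0.131],
    [25,0,0,0,0],
    [25,0,0,0,0]
  ]
}}

```text
t: 11.85
tool_pos: [0.6442, 0.1449, 0.1067]
tcp_rot: [[0.089, 0.996, -0.001], [0.996, -0.089, -0.0], [-0.0, -0.001, -1.0]]
wrist_force: [0.6, 0.1, 0.5]
width: 0.0215
gripper_force: 0.0
```

Run:
```python
from h import *
s=observe();print(s['q'])
a=snap('wrist','w6.png');b=snap('side','d6.png')
def seg(n,im,roi,zt,thr,cond):
    x0,y0,x1,y1=roi;m=(im[y0:y1,x0:x1].max(2)<thr).astype(np.uint8)
    for c in cv2.findContours(m,0,2)[0]:
        if cv2.contourArea(c)>cond:
            bx=cv2.boxPoints(cv2.minAreaRect(c))+[x0,y0];print(n,cv2.contourArea(c),bx.round().tolist(),ray(n,bx,zt,s)[:,:2].round(3).tolist())
seg('wrist',a,(0,0,640,480),.035,95,1500);seg('side',b,(300,180,384,260),.035,60,300)
# bright caps / pads
C=imaging.get_calibration('wrist');T=np.linalg.inv(np.array(C['T_tool_cam']));K=np.array(C['camera_matrix'])
R=np.array(s['tcp_rot']);p=np.array(s['tool_pos'])
def pr(X):
    X=np.array(X);L=(X-p)@R;Y=L@T[:3,:3].T+T[:3,3];return cv2.projectPoints(Y,np.zeros(3),np.zeros(3),K,np.array(C['dist']))[0].reshape(-1,2).round().tolist()
c=np.array([.634,.067,.035]);gx=np.array([.996,-.092,0]);gy=np.array([.092,.996,0])
print('expect',pr([c+i*.035*gx+j*.051*gy for i,j in((-1,-1),(1,-1),(1,1),(-1,1))]))
```

```text
[ 1.05214044e+01  1.81567321e+01  9.95901152e+01 -1.20438675e-02
  6.22861992e+01  1.56584134e+01]
wrist 3399.0 [[570.0, 415.0], [588.0, 326.0], [631.0, 335.0], [612.0, 424.0]] [[0.812, 0.009], [0.816, 0.079], [0.845, 0.07], [0.843, -0.002]]
wrist 115000.0 [[-0.0, 4.0], [639.0, 4.0], [639.0, 479.0], [0.0, 479.0]] [[0.494, 0.294], [0.822, 0.264], [0.869, -0.055], [0.392, -0.012]]
side 1234.5 [[344.0, 202.0], [379.0, 202.0], [379.0, 246.0], [344.0, 246.0]] [[0.605, 0.124], [0.685, 0.119], [0.667, -0.015], [0.593, -0.011]]
expect [[262.0, 426.0], [361.0, 426.0], [366.0, 294.0], [256.0, 294.0]]
```

Emit:
{"op": "move_arm", "data": {
  "increments": [
    [25,-0.004,0,-0.03,0],
    [25,0,0,-0.03,0],
    [25,0,0,-0.03,0],
    [25,0,0,-0.01,0],
    [25,0,0,-0.005,0],
    [25,0,0,-0.005,0],
    [25,0,0,0,0],
    [25,0,0,0,0]
  ]
}}

```text
t: 12.75
tool_pos: [0.6418, 0.1452, -0.0013]
tcp_rot: [[0.093, 0.996, 0.002], [0.996, -0.093, 0.0], [0.001, 0.002, -1.0]]
wrist_force: [-0.1, 0.5, 0.4]
width: 0.0215
gripper_force: 0.0
```

Run:
```python
from h import *
s=observe();a=snap('side','d7.png')
# fingertip pixel: lowest black pixel in gripper blob above tray's left
g=a.max(2);m=(g<60).astype(np.uint8);m[:,:300]=0;m[:,400:]=0;m[260:]=0
n,l,st,ce=cv2.connectedComponentsWithStats(m);print([x.tolist() for x in st[1:] if x[4]>200])
```

```text
[[300, 0, 100, 247, 10082]]
```

Emit:
{"op": "move_arm", "data": {
  "increments": [
    [25,0,0,-0.004,0],
    [25,-0.0004,-0.005,0,0],
    [25,-0.0004,-0.005,0,0],
    [25,-0.0004,-0.004,0,0],
    [25,-0.0004,-0.004,0,0],
    [25,-0.0004,-0.004,0,0],
    [25,-0.0006,-0.007,0,0],
    [25,-0.0006,-0.007,0,0],
    [25,-0.0006,-0.007,0,0],
    [25,-0.0006,-0.007,0,0]
  ]
}}

```text
t: 13.8
tool_pos: [0.6361, 0.0943, -0.0068]
tcp_rot: [[0.093, 0.996, -0.0], [0.996, -0.093, 0.0], [0.0, -0.0, -1.0]]
wrist_force: [-0.2, 1.6, 0.1]
width: 0.0216
gripper_force: 0.6
```

Emit:
{"op": "move_arm", "data": {
  "increments": [
    [25,-0.0007,-0.008,0,0],
    [25,-0.0007,-0.008,0,0],
    [25,-0.0007,-0.008,0,0],
    [25,-0.0007,-0.008,0,0],
    [25,-0.0007,-0.008,0,0],
    [25,-0.0007,-0.008,0,0],
    [25,-0.0007,-0.008,0,0],
    [25,-0.0007,-0.008,0,0],
    [25,0,0,0,0]
  ]
}}

```text
t: 14.7
tool_pos: [0.6308, 0.0295, -0.0068]
tcp_rot: [[0.094, 0.996, 0.0], [0.996, -0.094, -0.001], [-0.001, 0.001, -1.0]]
wrist_force: [1.1, -0.3, -0.5]
width: 0.0214
gripper_force: 0.0
```

Run:
```python
from h import *
s=observe();a=snap('scene','s8.png');print(np.round(s['tool_pos'],4))
g=a[225:290,240:400].max(2);m=(g<70).astype(np.uint8)
n,l,st,ce=cv2.connectedComponentsWithStats(m)
for x in st[1:]:
    if x[4]>80:print((x+[240,225,0,0,0]).tolist())
for i in range(len(g)):
    if i%6==0:print(225+i,''.join('#' if v<55 else '+' if v<85 else '.' for v in g[i,::2]))
```

```text
[ 0.6308  0.0295 -0.0068]
[245, 225, 155, 65, 3825]
225 ..........++++..........+++++++++++++#################..........................
231 ........................++++++++++++++###############+..........................
237 ........................++++++++++++++####+##########+..........................
243 .........................++++.........###############...........................
249 ..........................+++...........+##########+............................
255 ........................#######++++##############+..............................
261 .....+##################+..###########+++####+###++............................+
267 .....+#################+++.+##########+++####++##+++..........................++
273 .....+##########################################++++...........................+
279 ..........++................+##########+++++++++.##.............................
285 ...###########+##########+#+++##+#+++#++########++++++++++++++++++++++++++++++++
```

Emit:
{"op": "move_arm", "data": {
  "increments": [
    [25,-0.0007,-0.008,0,0],
    [25,-0.0007,-0.008,0,0],
    [25,-0.0007,-0.008,0,0],
    [25,-0.0007,-0.008,0,0],
    [25,-0.0007,-0.008,0,0],
    [25,-0.0007,-0.008,0,0],
    [25,-0.0007,-0.008,0,0],
    [25,-0.0007,-0.008,0,0],
    [25,-0.0007,-0.008,0,0],
    [25,-0.0005,-0.006,0,0],
    [25,0,0,0,0]
  ]
}}

```text
t: 15.85
tool_pos: [0.6239, -0.0483, -0.0069]
tcp_rot: [[0.093, 0.996, 0.0], [0.996, -0.093, -0.001], [-0.001, 0.0, -1.0]]
wrist_force: [-0.3, -0.5, -0.6]
width: 0.0216
gripper_force: 0.0
```

Emit:
{"op": "move_arm", "data": {
  "increments": [
    [25,-0.0003,-0.003,0,0],
    [25,-0.0003,-0.003,0,0],
    [25,-0.0003,-0.003,0,0]
  ]
}}

```text
t: 16.15
tool_pos: [0.623, -0.056, -0.0068]
tcp_rot: [[0.093, 0.996, 0.0], [0.996, -0.093, 0.0], [0.0, 0.0, -1.0]]
wrist_force: [0.4, -0.1, -0.5]
width: 0.0214
gripper_force: 0.6
```

Emit:
{"op": "move_arm", "data": {
  "increments": [
    [25,-0.0002,-0.002,0,0],
    [25,-0.0002,-0.002,0,0]
  ]
}}

```text
t: 16.35
tool_pos: [0.6225, -0.0601, -0.0069]
tcp_rot: [[0.093, 0.996, 0.0], [0.996, -0.093, 0.0], [0.0, 0.0, -1.0]]
wrist_force: [0.4, 0.9, 0.4]
width: 0.0211
gripper_force: 0.5
```

Emit:
{"op": "move_arm", "data": {
  "increments": [
    [25,-0.0002,-0.002,0,0],
    [25,-0.0002,-0.002,0,0]
  ]
}}

```text
t: 16.55
tool_pos: [0.622, -0.0641, -0.0069]
tcp_rot: [[0.093, 0.996, -0.0], [0.996, -0.093, 0.0], [-0.0, -0.0, -1.0]]
wrist_force: [0.9, 0.5, -0.8]
width: 0.0214
gripper_force: 0.5
```

Emit:
{"op": "move_arm", "data": {
  "increments": [
    [25,-0.0002,-0.002,0,0],
    [25,0,-0.001,0,0]
  ]
}}

```text
t: 16.75
tool_pos: [0.6223, -0.0646, -0.0067]
tcp_rot: [[0.095, 0.995, 0.001], [0.995, -0.095, 0.004], [0.004, 0.0, -1.0]]
wrist_force: [1.3, 12.9, -0.3]
width: 0.0211
gripper_force: 6.2
```

The end rail is reached at 13 N. I'll back off, raise clear and check the pose.

Emit:
{"op": "move_arm", "data": {
  "increments": [
    [25,0,0,0,0],
    [25,0.0005,0.006,0,0],
    [25,0.001,0.01,0,0],
    [25,0.001,0.01,0,0],
    [25,0,0,0.04,0],
    [25,0,0,0.04,0],
    [25,0,0,0.04,0],
    [25,-0.03,0.03,0.03,0],
    [25,-0.04,0.03,0.03,0],
    [25,-0.04,0.03,0,0],
    [25,-0.04,0.03,0,0],
    [25,0,0,0,0],
    [25,0,0,0,0]
  ]
}}

```text
t: 18.05
tool_pos: [0.4806, 0.0744, 0.1681]
tcp_rot: [[0.09, 0.996, 0.001], [0.996, -0.09, -0.0], [-0.0, 0.001, -1.0]]
wrist_force: [0.2, -0.7, -0.2]
width: 0.0215
gripper_force: 0.0
```

Run:
```python
from h import *
a=snap('scene','s9.png');b=snap('side','d9.png')
for n,im,r in(('scene',a,(240,240,310,290)),('side',b,(325,260,392,330))):
    x0,y0,x1,y1=r;m=(im[y0:y1,x0:x1].max(2)<75).astype(np.uint8)
    g=im[y0:y1,x0:x1].max(2)
    print(n,r)
    for i in range(0,y1-y0,2):print(y0+i,''.join('#' if v<55 else '+' if v<80 else '-' if v<110 else '.' for v in g[i]))
def pr(n,X):
    c=imaging.get_calibration(n);return cv2.projectPoints(np.array(X,float).reshape(-1,3),cv2.Rodrigues(np.array(c['R']))[0],np.array(c['t']),np.array(c['camera_matrix']),np.array(c['dist']))[0].reshape(-1,2).round(1).tolist()
gx=np.array([.9957,-.093,0]);gy=np.array([.093,.9957,0]);c=np.array([.615,-.126,.035])
for n in('scene','side'):
  for z in(0,.035):print(n,z,pr(n,[c*[1,1,0]+[0,0,z]+i*.035*gx+j*.051*gy for i,j in((-1,-1),(1,-1),(1,1),(-1,1))]))
```

```text
scene (240, 240, 310, 290)
240 ......................................................................
242 ......................................................................
244 ..........--..........................................................
246 ..........---.........................................................
248 ......-...-+-.........................................................
250 ..........-+-.........................................................
252 ......-...-+-.....------............-...---------.....................
254 ......-..--+++++++++++++-......-+++++++++######++-....................
256 .........-+##############+----+++###############+-....................
258 .........-+###############++++++################++-...................
260 ........--+##+++++#########++++#######++--++#####+-...................
262 .....-..--++-....--++++##########++++--.....-+#+#+-...................
264 .....-..-+--......-+++++##########+++-......-+##++-...................
266 ........-++-.....-++##++###########+++-....-++###+-...................
268 ........-+##+++++++
[... 2945 characters left out ...]
..........................................
320 ---................................................................
322 ++++++++++++++++++++++++-+-------------------------..-.............
324 +++++++++++++++++++++++++++++++++++++++++++++++++++++++++++-.......
326 +-----..-----++++++++++++++++++++++++++++++++++++++++++++++-.......
328 ...............................................---------...........
scene 0 [[250.8, 259.7], [249.4, 282.9], [289.1, 282.2], [289.4, 259.0]]
scene 0.035 [[249.3, 252.6], [247.8, 276.2], [288.3, 275.5], [288.7, 251.9]]
side 0 [[341.2, 322.0], [377.8, 323.1], [375.9, 280.6], [341.9, 279.7]]
side 0.035 [[341.7, 311.8], [379.4, 312.9], [377.3, 270.0], [342.3, 269.1]]
```

The printed masks show the tray square in the corner with two bright caps visible. I'll do one gentle confirming press on its long side, so the force shows it is flush.

Emit:
{"op": "move_arm", "data": {
  "increments": [
    [50,0.005,-0.0161,0,0.131],
    [50,0.005,-0.0161,0,0.131],
    [50,0.005,-0.0161,0,0.131],
    [50,0.005,-0.0161,0,0.131],
    [50,0.005,-0.0161,0,0.131],
    [50,0.005,-0.0161,0,0.131],
    [50,0.005,-0.0161,0,0.131],
    [50,0.005,-0.0161,0,0.131],
    [50,0.005,-0.0161,0,0.131],
    [50,0.005,-0.0161,0,0.131],
    [50,0.005,-0.0161,0,0.131],
    [50,0.005,-0.0161,0,0.131],
    [50,0,0,0,0],
    [50,0,0,0,0]
  ]
}}

```text
t: 19.55
tool_pos: [0.5417, -0.1206, 0.1674]
tcp_rot: [[-0.995, 0.096, -0.001], [0.096, 0.995, 0.0], [0.001, 0.0, -1.0]]
wrist_force: [-0.6, -0.0, -0.4]
width: 0.043
gripper_force: 0.0
```

Emit:
{"op": "move_arm", "data": {
  "increments": [
    [50,0,0,-0.04,0],
    [50,0,0,-0.04,0],
    [50,0,0,-0.04,0],
    [50,0,0,-0.03,0],
    [50,0,0,-0.015,0],
    [50,0,0,-0.01,0],
    [50,0,0,0,0],
    [50,0.007,-0.0006,0,0],
    [50,0.007,-0.0006,0,0],
    [50,0.005,-0.0005,0,0]
  ]
}}

```text
t: 20.55
tool_pos: [0.5629, -0.1219, -0.0053]
tcp_rot: [[-0.996, 0.092, 0.004], [0.092, 0.996, -0.001], [-0.004, -0.001, -1.0]]
wrist_force: [0.5, 0.6, 0.0]
width: 0.0428
gripper_force: 0.0
```

Emit:
{"op": "move_arm", "data": {
  "increments": [
    [50,0.003,-0.0003,0,0],
    [50,0.003,-0.0003,0,0]
  ]
}}

```text
t: 20.75
tool_pos: [0.567, -0.1221, -0.0067]
tcp_rot: [[-0.996, 0.092, 0.001], [0.092, 0.996, -0.0], [-0.001, -0.0, -1.0]]
wrist_force: [0.0, 1.0, 0.5]
width: 0.0424
gripper_force: 0.0
```

Emit:
{"op": "move_arm", "data": {
  "increments": [
    [50,0.002,-0.0002,0,0],
    [50,0.001,-0.0001,0,0]
  ]
}}

```text
t: 20.95
tool_pos: [0.5685, -0.1221, -0.0074]
tcp_rot: [[-0.996, 0.092, -0.002], [0.092, 0.996, 0.0], [0.002, 0.0, -1.0]]
wrist_force: [-3.0, -0.7, 2.0]
width: 0.0428
gripper_force: 1.5
```

Emit:
{"op": "move_arm", "data": {
  "increments": [
    [50,0.002,-0.0002,0,0],
    [50,0,0,0,0]
  ]
}}

```text
t: 21.15
tool_pos: [0.5685, -0.1221, -0.0079]
tcp_rot: [[-0.996, 0.092, -0.006], [0.092, 0.996, 0.001], [0.006, 0.0, -1.0]]
wrist_force: [-5.6, -1.0, 4.1]
width: 0.0426
gripper_force: 3.3
```

Emit:
{"op": "move_arm", "data": {
  "increments": [
    [50,-0.008,0.0007,0,0],
    [50,-0.01,0.001,0,0],
    [50,-0.01,0.001,0,0],
    [50,0,0,0.04,0],
    [50,0,0,0.04,0],
    [50,0,0,0.04,0],
    [50,0,0,0.04,0],
    [50,0,0.03,0,0],
    [50,-0.02,0.04,0,0],
    [50,-0.02,0.04,0,0],
    [50,0,0.04,0,0],
    [50,0,0,0,0],
    [50,0,0,0,0]
  ]
}}

```text
t: 22.45
tool_pos: [0.5027, 0.0309, 0.1528]
tcp_rot: [[-0.996, 0.089, 0.001], [0.089, 0.996, -0.0], [-0.001, -0.0, -1.0]]
wrist_force: [-0.1, 0.5, 0.5]
width: 0.0427
gripper_force: 0.0
```

Run:
```python
from h import *
a=snap('scene','s10.png').astype(int);b=snap('side','d10.png').astype(int)
for im,f,r in((a,'s9.png',(240,240,310,290)),(b,'d9.png',(325,260,392,330))):
    o=cv2.imread('pics/'+f)[:,:,::-1].astype(int);x0,y0,x1,y1=r
    print(np.abs(im-o)[y0:y1,x0:x1].mean(), np.abs(im-o)[y0:y1,x0:x1].max())
# bystanders: change vs first picture
o=cv2.imread('pics/s0.png')[:,:,::-1].astype(int)
for n,(x,y) in dict(beaker=(264,210),scoop=(404,225),jar=(410,263),sa=(461,187),sb=(494,242),wash=(156,285),bulb=(167,217)).items():
    print(n,np.abs(a-o)[y-15:y+15,x-15:x+15].mean().round(1))
print(job.job_done())
```

```text
3.261904761904762 63
2.244776119402985 13
beaker 2.2
scoop 2.2
jar 2.3
sa 2.1
sb 2.0
wash 2.1
bulb 2.3
the job is handed in; nothing more can be done
None
```

I pushed the tray flush against the long rail, then along it into the free corner, and handed the job in at about 22 s. I don't have the judge's verdict; contact forces on both rails, camera masks showing it square, and unchanged camera patches for the bystanders all point to it being home. The fingers turned out about 44 mm shorter than stated, so my first push passed over the tray without touching it.

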